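# Tip the right pot skip into the tray

## Robot

A 7-joint arm with a two-finger parallel gripper is mounted at the origin on a cart in front of the work surface, level with it; the furniture and walls round the work are solid. World frame = base frame: x ahead of the robot, y to its left, z up, the work surface at z = 0. Lengths are in m, angles in rad, forces in N, time in s.
With the tool pointing down it reaches from about 0.35 to 0.9 m from the base axis. Payload 8.1 kg.
Tool frame: the origin (TCP) lies at the very end of the fingers, on their centre line; the grasp point (between the pads) lies 19 mm behind it; z points along the fingers, y is the direction in which the jaws open and shut (so a half turn about z gives the same grasp; the last joint's range is limited). The gripper opens to 92 mm and grips with 3 to 60 N. Pads are 19 mm wide; open, the fingers measure 130 mm over their backs; the gripper's body (75 mm by 190 mm) begins 47 mm behind the grasp point.
Start: joints at [1.178, 0.434, 0.025, 1.573, -0.012, 1.134, -0.075], TCP at [0.179, -0.599, 0.227] pointing down, gripper open.
Joint ranges: [-2.62, 2.62], [-0.44, 2.09], [-1.27, 1.32], [0.08, 2.57], [-1.32, 4.46], [0.12, 2], [-2.74, 2.74]. Speed limits (rad/s): [2.22, 2.22, 3.01, 3.01, 3.14, 3.14, 3.14].

## Interface

Orientations are given as a rotation vector (axis times angle).
In Python, from station import robot gives the robot as it stands.
- The arm moves only by the tool arm_command, never from a script. Its argument "commands" is a list of rows, each an object with "translation": the shift along the tool's x, y, z in m, a list of three; "turn": the turn, a rotation vector about the tool's x, y, z in degrees, a list of three; "hand": the finger opening in m, from 0 to 0.0918. A call has 1 to 5 rows; each row is the pose to reach, as a shift and turn from the pose commanded when the call began, along the tool's axes at that moment; what a row does not reach only later rows make up. A row lasts 1/12 s, in which the tool goes at most 41.7 mm and 7.16 degrees, less where a joint would pass 70% of its speed; a pose out of reach is approached as far as the arm can. A call with a gripper value outside its range is refused whole. The fingers move at their own pace and stop on an object; "grip_force" is the grip in N (left out, the last holds). Time passes only in rows, so rows that repeat a pose let the fingers close. It gives the time, the measured TCP pose, the force and the opening at its end, in the units of the state.
- robot.state(): the state, without advancing time (a new reading comes with each control period).
- robot.camera(name): name is "side" or "top" or "wrist"; returns (picture, depth): 480x640x3 uint8, blue, green, red; 480x640 float32, m along the optical axis (not along the pixel's ray), 0 where there is no reading.
- robot.get_calibration(name): a dict with "fx", "fy", "cx", "cy" (pixels), "rvec" (rotation vector, rad) and "tvec" (3), from world to camera coordinates, as OpenCV has them. Camera axes: x right, y down, z forward; pixel columns grow to the right and rows downward; lengths in m; the calibration is good to about 2 mm. The wrist camera is an equidistant fisheye: a pixel r from the principal point sees the ray r / f radians off the axis. A picture is of the moment at which its call begins: read the wrist's pose just before it. get_calibration takes no time and is no camera call; for the wrist camera it gives the pose at the moment of the call.
- robot.sign_off(): hands the job in, once; it reports no verdict.
The state is a dict: "time": time; "joint_positions": joint angles; "qvel": joint speeds; "joint_torque": joint torques, N m; "position": TCP position; "orientation": TCP orientation; "contact_force": force on the tool from outside, world axes, zero at the start; "torque": the same for the moment, N m; "finger_gap": opening from 0.0 (shut) to 1.0 (fully open).
Only numpy, scipy, OpenCV 4.12 (cv2) and the standard library are available. Lean on these libraries where they do the work, as an engineer would, in place of code of your own. Each camera call takes 0.05 s, during which the arm holds its last target.

## Task

Each of the two blue tipping skips on the grey stand holds an ointment pot. Tip the skip that holds the tan-lidded pot right over with its black-gripped lever so that the pot drops into the steel tray, then ease that skip back until it rests fully upright; leave the other skip and its white pot as they are, and do not slam the skip back.

Things in the scene. Friction and masses are not known exactly. Their poses are not given: they have to be found in the camera images.
- stand: fixed grey steel stand, 196 mm wide, two blue skips side by side, left (+y) and right (-y), on one axle. Origin on the worktop under the axle's middle; axle along the stand's y, 110 mm up. Base from x = -135 to +10 mm. Skips tip to the stand's +x, away from the robot (stand yaw 0.3 to 0.7 rad). Swinging skips stay within 120 mm of the axle, levers within 135.
- skip_left (a joint): tilt of the left skip, rad: 0 upright on its stop, 1.75 fully tipped (100 degrees). Over-centre, damped: let go, it falls slowly to one stop or the other; balances at 1.13 rad empty, up to 1.25 holding a pot. 2 to 5 N on the bar moves it. Skip 74 mm wide (walls 3), centred 44 mm left of the stand's middle; floor 95 mm above the worktop, pocket 54 mm deep, its middle 73 mm behind the axle
- skip_right (a joint): the same for the right skip, a mirror image
- skip_left_bar (a point): centre of the left lever's black grip, a freely turning roller that moves with it: level, along y, 15 mm thick, 32 long, 119 mm left of the stand's middle, 125 from the axle. Upright: 96 mm behind the axle (-x), 190 above the worktop; at 0.87 rad right above the axle, 235 high; tipped: 96 mm beyond it (+x), 190 high. Push it from either side with closed fingers, tips below it, along its arc
- skip_right_bar (a point): the same for the right skip, 119 mm to the right of the stand's middle.
- tan_pot_center (a point): centre (half-way up) of a round pot with a tan lid and blue band, 50 mm across, 46 mm high; at the start it stands in the left or the right skip, 73 mm behind the axle
- white_pot_center (a point): centre (half-way up) of a round white pot with a white lid, 54 mm across, 47 mm high; it stands in the other skip and must stay there
- tray: loose stainless steel tray, 255 x 360 mm, 33 mm high, floor 2 mm thick, inside 204 x 308 mm; stands on the +x side of the stand under the skips' mouths. Origin at the centre of its underside, y along its long side
There are look-alikes about, which are no part of the job. Of the things that look like the part that bears tan_pot_center, the middle-sized one is meant.

How it is judged:
On the way:
1. a skip is tipped right over and the tan-lidded pot lies in the tray (value of joint any of skip_left, skip_right above 1.55 rad and x of tan_pot_center in the frame of tray between -0.115 and 0.115 m and y of tan_pot_center in the frame of tray between -0.165 and 0.165 m and z of tan_pot_center in the frame of tray below 0.05 m), for 0.2 s.
At the end, for the whole second after the job is handed in: Both skips rest upright (tilt under 0.1 rad, about 6 degrees); the tan-lidded pot lies in the tray (its centre within 115 mm of the tray's centre across and 165 mm along, and less than 50 mm above its underside); the white pot is still in its skip, within 25 mm of where it started (value of joint each of skip_left, skip_right below 0.1 rad and x of tan_pot_center in the frame of tray between -0.115 and 0.115 m and y of tan_pot_center in the frame of tray between -0.165 and 0.165 m and z of tan_pot_center in the frame of tray below 0.05 m and distance of white_pot_center from where it was at the start of the episode below 0.025 m); the robot touches nothing.
It fails at once if the white pot's skip is tipped or its pot shifted by more than 25 mm (distance of white_pot_center from where it was at the start of the episode above 0.025 m).
It fails at once if a skip is slammed back (swings back faster than 3.5 rad/s) (velocity of joint any of skip_left, skip_right below -3.5 rad/s).
It also fails if it takes over 48 s, if anything falls off the work surface, if the arm or the gripper's body presses on something with over 40 N, if the wrist force passes 120 N, or if a joint passes its speed limit or range.

## Working session

There is one attempt and no reset: what is moved stays moved. The work goes in short steps, Python scripts to look and compute and a tool call to move; the robot and the scene stay as the last step left them, time stands still between calls to the robot, and variables do not carry over. Pictures are saved under pics/ and viewed, and the job is handed in when it is done.

Besides the shell and the picture viewer there is one more tool, called after "Request:" by a JSON object that holds its "op" and its "data". arm_command: Moves the arm, as the interface text tells. Its arguments: {"type":"object","properties":{"commands":{"type":"array","items":{"type":"object","properties":{"translation":{"type":"array","items":{"type":"number"}},"turn":{"type":"array","items":{"type":"number"}},"hand":{"type":"number"}}}},"grip_force":{"type":"number"}},"required":["commands"]}

```bash
mkdir -p pics; ls; python3 - <<'E'
from station import robot
import cv2,numpy as np
s=robot.state();print(s)
for n in("side","top"):
    im,d=robot.camera(n);cv2.imwrite(f"pics/{n}0.png",im);np.save(f"{n}0.npy",d)
    print(n,robot.get_calibration(n))
E
```

```text
pics
{'time': 0.0, 'joint_positions': array([ 1.17841087,  0.43524193,  0.02496246,  1.57410578, -0.01159762,
        1.13401841, -0.07513198]), 'qvel': array([-0.00048122,  0.00065827,  0.00139906,  0.0015067 , -0.00049466,
       -0.00202154, -0.00045631]), 'joint_torque': array([ 1.01263475e-03, -6.67834496e+01,  9.85324010e-01, -3.14452529e+01,
       -6.05703285e-02,  4.28092049e-02,  1.75422360e-04]), 'position': array([ 0.17839021, -0.59845158,  0.22592974]), 'orientation': array([-3.10712633e+00, -4.53232273e-01,  5.93473226e-04]), 'contact_force': array([-0.47255599, -0.59618382,  0.95317092]), 'torque': array([-0.02722588, -0.00294793, -0.00632172]), 'finger_gap': 1.0015324318776293}
side {'fx': 524.5494314630137, 'fy': 524.5494314630137, 'cx': 321.15131816086256, 'cy': 239.15341306377886, 'rvec': array([ 0.62621554, -2.59326731,  1.26823875]), 'tvec': array([0.57411674, 0.10502767, 1.1297209 ])}
top {'fx': 465.9946794084725, 'fy': 465.9946794084725, 'cx': 324.0319279692628, 'cy': 242.45701081829424, 'rvec': array([ 2.00676632, -2.20662656,  0.24127923]), 'tvec': array([0.3197464 , 0.51322532, 0.87200524])}
```

View pics/side0.png

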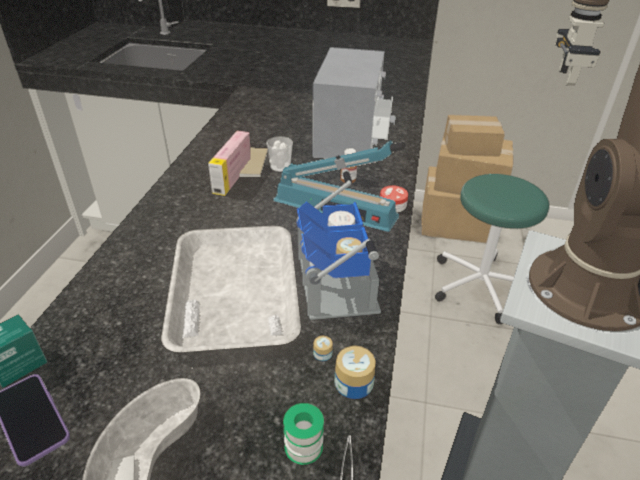

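View pics/top0.png

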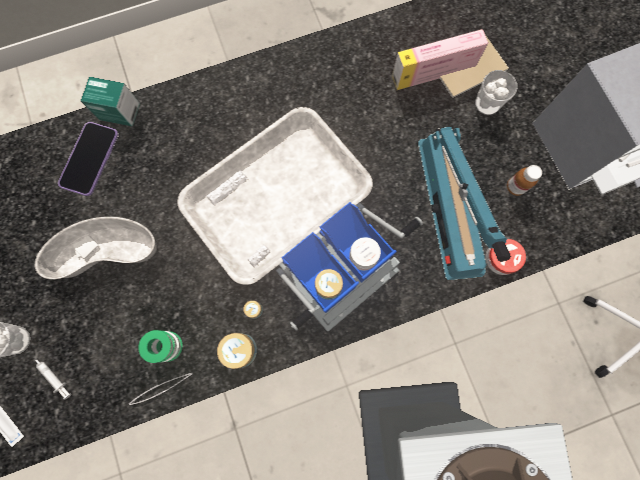

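```bash
cat >h.py <<'E'
from station import robot
import cv2,numpy as np
def cal(n):
    c=robot.get_calibration(n);R=cv2.Rodrigues(np.array(c['rvec']))[0];return c,R,np.array(c['tvec'])
def px2w(n,u,v,z):
    c,R,t=cal(n);p=np.array([(u-c['cx'])/c['fx']*z,(v-c['cy'])/c['fy']*z,z]);return R.T@(p-t)
def w2px(n,P):
    c,R,t=cal(n);p=R@np.array(P)+t;return np.array([c['fx']*p[0]/p[2]+c['cx'],c['fy']*p[1]/p[2]+c['cy']])
E
python3 - <<'E'
from h import *
d=np.load('top0.npy')
for u,v in [(328,283),(365,253),(252,309),(236,350),(412,226),(293,325),(300,112),(245,280),(184,200),(370,182)]:
    w=d[v-1:v+2,u-1:u+2];print(u,v,px2w('top',u,v,np.median(w)).round(3))
im=cv2.imread('pics/top0.png')[190:370,220:440]
cv2.imwrite('pics/tc.png',cv2.resize(im,None,fx=3.3,fy=3.3,interpolation=cv2.INTER_CUBIC))
im=cv2.imread('pics/side0.png')[150:330,270:410]
cv2.imwrite('pics/sc.png',cv2.resize(im,None,fx=3.3,fy=3.3,interpolation=cv2.INTER_CUBIC))
E
```

```text
328 283 [0.448 0.271 0.142]
365 253 [0.496 0.2   0.142]
252 309 [0.426 0.424 0.032]
236 350 [0.349 0.455 0.063]
412 226 [0.524 0.121 0.198]
293 325 [0.378 0.335 0.199]
300 112 [0.842 0.294 0.032]
245 280 [0.484 0.435 0.034]
184 200 [0.665 0.552 0.033]
370 182 [0.667 0.161 0.034]
```

View pics/tc.png

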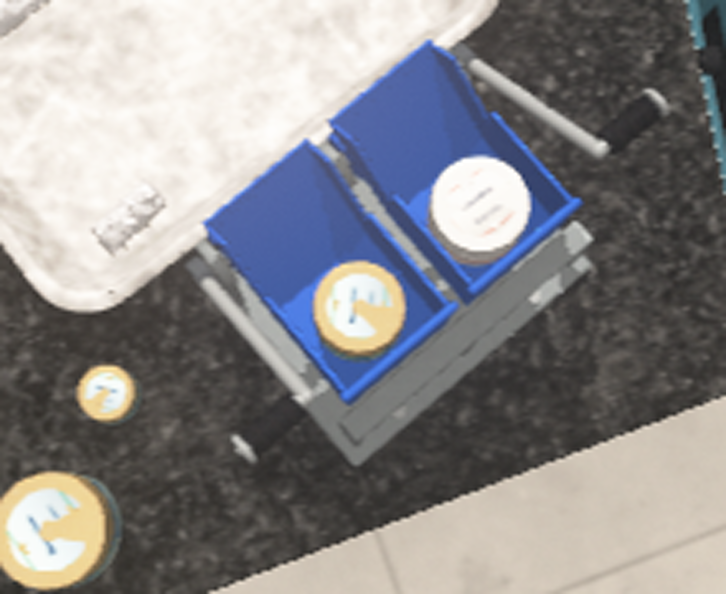

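View pics/sc.png

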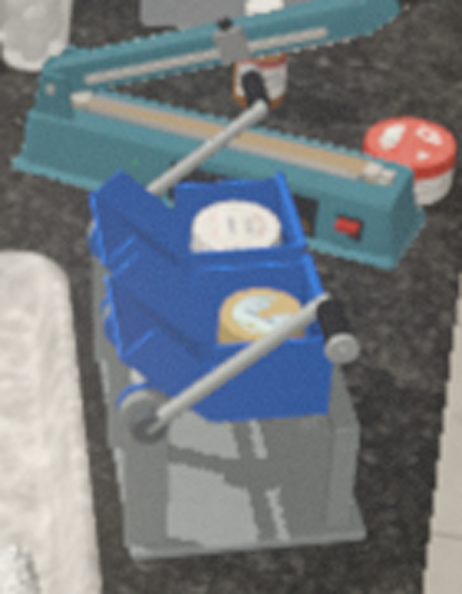

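```bash
cat >>h.py <<'E'
def plane(n,u,v,z):
    c,R,t=cal(n);r=R.T@np.array([(u-c['cx'])/c['fx'],(v-c['cy'])/c['fy'],1]);o=-R.T@t;return o+r*(z-o[2])/r[2]
E
python3 - <<'E'
from h import *
L=plane('top',301.8,319.7,.194);Rr=plane('top',411.5,226.7,.194)
T=plane('top',220+360/3.3,190+308/3.3,.141);W=plane('top',220+480/3.3,190+207/3.3,.142)
print(L,Rr,T,W,np.linalg.norm(L-Rr),np.linalg.norm(T-W))
# fit SE2
A=np.array([[-.096,.119],[-.096,-.119],[-.073,.044],[-.073,-.044]]);B=np.array([L,Rr,T,W])[:,:2]
a=A-A.mean(0);b=B-B.mean(0)
y=np.arctan2((a[:,0]*b[:,1]-a[:,1]*b[:,0]).sum(),(a*b).sum());c,s=np.cos(y),np.sin(y);M=np.array([[c,-s],[s,c]])
o=B.mean(0)-M@A.mean(0);print('yaw',y,'o',o,(A@M.T+o-B).round(4))
def sw(p):return np.r_[M@p[:2]+o,p[2]]
im=cv2.imread('pics/side0.png')
for p in [(-.096,.119,.19),(-.096,-.119,.19),(0,.1,.11),(0,-.1,.11),(-.135,.098,0),(-.135,-.098,0)]:
    print(p,sw(np.array(p)).round(3),w2px('side',sw(np.array(p))).round(1),w2px('top',sw(np.array(p))).round(1))
    q=w2px('side',sw(np.array(p)));cv2.circle(im,tuple(int(x) for x in q),2,(0,0,255),-1)
cv2.imwrite('pics/sc2.png',cv2.resize(im[130:330,250:430],None,fx=3,fy=3))
s=robot.state();R=cv2.Rodrigues(s['orientation'])[0];print(R)
E
```

```text
[0.38555797 0.32065189 0.194     ] [0.52393911 0.12134468 0.194     ] [0.44767037 0.26941362 0.141     ] [0.49636865 0.19902578 0.142     ] 0.2426369812682389 0.08559772806934259
yaw 0.6074102761066522 o [0.53276941 0.27583677] [[ 0.0005 -0.0019]
 [-0.0021  0.002 ]
 [ 0.      0.0009]
 [ 0.0016 -0.001 ]]
(-0.096, 0.119, 0.19) [0.386 0.319 0.19 ] [372.1 249.4] [303.  319.4]
(-0.096, -0.119, 0.19) [0.522 0.123 0.19 ] [347.6 178.4] [410.1 228.6]
(0, 0.1, 0.11) [0.476 0.358 0.11 ] [315.9 280.3] [279.8 275. ]
(0, -0.1, 0.11) [0.59  0.194 0.11 ] [303.5 217.7] [361.2 207.9]
(-0.135, 0.098, 0) [0.366 0.279 0.   ] [381.5 314.3] [327.6 332.8]
(-0.135, -0.098, 0) [0.478 0.118 0.   ] [361.9 252.8] [399.1 271.1]
[[ 9.58325740e-01  2.85677256e-01 -5.30948287e-04]
 [ 2.85677716e-01 -9.58324875e-01  1.29503504e-03]
 [-1.38858894e-04 -1.39274551e-03 -9.99999020e-01]]
```

View pics/sc2.png

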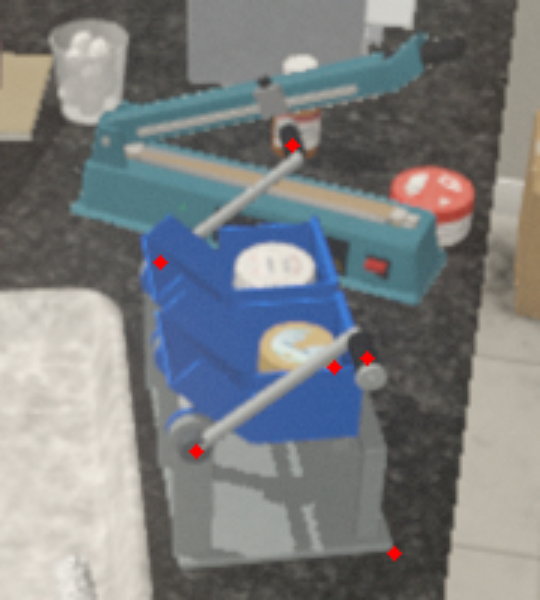

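```bash
cat >>h.py <<'E'
O=np.array([0.5328,0.2758]);YAW=0.607
c_,s_=np.cos(YAW),np.sin(YAW);M=np.array([[c_,-s_],[s_,c_]])
def sw(x,y,z):return np.r_[M@[x,y]+O,z]
def ws(p):return np.r_[M.T@(np.array(p[:2])-O),p[2]]
def Rdown(yang): # tool y at world angle yang, z down
    a,b=np.cos(yang),np.sin(yang);return np.array([[-b,a,0],[a,b,0],[0,0,-1]])
from scipy.spatial.transform import Rotation as Ro
def cmd(s,P,yang):
    R=Ro.from_rotvec(s['orientation']).as_matrix()
    print('T(mm)',(R.T@(np.array(P)-s['position'])*1000).round(1),'turn',np.degrees(Ro.from_matrix(R.T@Rdown(yang)).as_rotvec()).round(1))
E
python3 - <<'E'
from h import *
d=np.load('top0.npy');c,R,t=cal('top')
v,u=np.mgrid[0:480,0:640];P=np.stack([(u-c['cx'])/c['fx']*d,(v-c['cy'])/c['fy']*d,d],-1).reshape(-1,3);P=(P-t)@R
P=P[d.ravel()>0]
for lo in np.arange(-.5,.5,.1):
    r=[]
    for x in np.arange(.2,.9,.1):
        m=(P[:,0]>x)&(P[:,0]<x+.1)&(P[:,1]>lo)&(P[:,1]<lo+.1);r.append(round(float(P[m,2].max()),2) if m.any() else None)
    print(round(lo,1),r)
s=robot.state()
cmd(s,(0.40,-0.42,0.30),-0.8)
E
```

```text
-0.5 [-0.88, -0.88, -0.88, 0.0, 0.01, None, None]
-0.4 [-0.89, -0.89, 0.01, 0.15, 0.19, 0.23, 0.23]
-0.3 [-0.88, -0.88, 0.01, 0.15, 0.23, 0.23, 0.23]
-0.2 [-0.89, -0.88, 0.04, 0.04, 0.1, 0.01, 0.08]
-0.1 [-0.88, -0.88, 0.23, 0.21, 0.16, 0.11, 0.08]
-0.0 [-0.89, 0.0, 0.2, 0.2, 0.17, 0.11, 0.1]
0.1 [-0.89, 0.01, 0.16, 0.2, 0.04, 0.04, 0.01]
0.2 [-0.88, 0.2, 0.19, 0.17, 0.04, 0.04, 0.04]
0.3 [0.0, 0.2, 0.2, 0.15, 0.01, 0.04, 0.04]
0.4 [0.01, 0.07, 0.04, 0.04, 0.02, 0.04, 0.01]
T(mm) [ 263.4 -107.9  -73.9] turn [ -0.1  -0.  -27.6]
```

Request:
{"op": "arm_command", "data": {"commands": [{"translation": [0.2, -0.06, -0.075], "turn": [0, 0, -27]}, {"translation": [0.2, -0.06, -0.075], "turn": [0, 0, -27]}, {"translation": [0.2, -0.06, -0.075], "turn": [0, 0, -27]}, {"translation": [0.2, -0.06, -0.075], "turn": [0, 0, -27], "hand": 0.0}, {"translation": [0.2, -0.06, -0.075], "turn": [0, 0, -27], "hand": 0.0}], "grip_force": 50}}

```text
invalid input
```

```bash
python3 - <<'E'
from h import *
s=robot.state();print(s['time'],s['position'],s['joint_positions'].round(2))
cmd(s,(0.42,-0.25,0.31),-0.5)
E
```

```text
0.1 [ 0.17840459 -0.59853864  0.2260129 ] [ 1.18  0.44  0.02  1.57 -0.01  1.13 -0.08]
T(mm) [ 331.1 -265.1  -83.7] turn [ -0.1  -0.  -44.8]
```

Request:
{"op": "arm_command", "data": {"commands": [{"translation": [0.2, -0.06, -0.075], "turn": [0, 0, -27], "hand": 0.0}, {"translation": [0.2, -0.06, -0.075], "turn": [0, 0, -27], "hand": 0.0}, {"translation": [0.2, -0.06, -0.075], "turn": [0, 0, -27], "hand": 0.0}, {"translation": [0.2, -0.06, -0.075], "turn": [0, 0, -27], "hand": 0.0}, {"translation": [0.2, -0.06, -0.075], "turn": [0, 0, -27], "hand": 0.0}], "grip_force": 50}}

```text
time: 0.52
position: [0.3434, -0.4899, 0.2975]
orientation: [-2.913, -1.175, 0.0]
contact_force: [0.5, -1.7, 0.4]
finger_gap: 0.687
```

```bash
python3 - <<'E'
from h import *
s=robot.state();print(s['time'],s['position'],s['joint_positions'].round(2),s['finger_gap'])
cmd(s,(0.43,-0.22,0.31),-0.47)
E
```

```text
0.5167 [ 0.34339706 -0.48994073  0.29754599] [ 0.97  0.35 -0.13  1.52  0.05  1.27  0.02] 0.6869885740935371
T(mm) [ 249.7 -134.3  -12.4] turn [ -0.   -0.  -19.1]
```

Request:
{"op": "arm_command", "data": {"commands": [{"translation": [0.19, -0.09, -0.015], "turn": [0, 0, -25], "hand": 0.0}, {"translation": [0.19, -0.09, -0.015], "turn": [0, 0, -25], "hand": 0.0}, {"translation": [0.19, -0.09, -0.015], "turn": [0, 0, -25], "hand": 0.0}, {"translation": [0.19, -0.09, -0.015], "turn": [0, 0, -25], "hand": 0.0}, {"translation": [0.19, -0.09, -0.015], "turn": [0, 0, -25], "hand": 0.0}]}}

```text
time: 0.93
position: [0.4172, -0.2954, 0.3119]
orientation: [-2.591, -1.776, 0.001]
contact_force: [1.6, 0.2, 0.9]
finger_gap: 0.323
```

```bash
python3 - <<'E'
from h import *
s=robot.state();print(s['time'],s['position'],s['joint_positions'].round(2),s['finger_gap'])
cmd(s,(0.44,-0.09,0.31),-0.1)
E
```

```text
0.9333 [ 0.41719673 -0.29536565  0.31190166] [ 0.77  0.21 -0.32  1.69  0.07  1.25  0.07] 0.3233989967238003
T(mm) [199.8 -52.8   1.9] turn [ -0.    0.  -15.4]
```

Request:
{"op": "arm_command", "data": {"commands": [{"translation": [0.2, -0.055, 0.0], "turn": [0, 0, -22], "hand": 0.0}, {"translation": [0.2, -0.055, 0.0], "turn": [0, 0, -22], "hand": 0.0}, {"translation": [0.2, -0.055, 0.0], "turn": [0, 0, -22], "hand": 0.0}, {"translation": [0.2, -0.055, 0.0], "turn": [0, 0, -22], "hand": 0.0}, {"translation": [0.2, -0.055, 0.0], "turn": [0, 0, -22], "hand": 0.0}]}}

```text
time: 1.35
position: [0.4383, -0.0891, 0.3119]
orientation: [2.208, 2.234, -0.001]
contact_force: [0.5, 0.5, 0.3]
finger_gap: 0.01
```

```bash
python3 - <<'E'
from h import *
s=robot.state();print(s['time'],s['position'],s['joint_positions'].round(2),s['finger_gap'])
cmd(s,(0.42,0.11,0.31),0.3)
E
```

```text
1.35 [ 0.43833958 -0.08905843  0.31185829] [ 0.56  0.12 -0.52  1.81  0.06  1.23  0.03] 0.009630847115562623
T(mm) [199.3 -16.    1.8] turn [ -0.    0.  -16.5]
```

Request:
{"op": "arm_command", "data": {"commands": [{"translation": [0.2, -0.016, 0.0], "turn": [0, 0, -18], "hand": 0.0}, {"translation": [0.2, -0.016, 0.0], "turn": [0, 0, -18], "hand": 0.0}, {"translation": [0.2, -0.016, 0.0], "turn": [0, 0, -18], "hand": 0.0}, {"translation": [0.2, -0.016, 0.0], "turn": [0, 0, -18], "hand": 0.0}, {"translation": [0.2, -0.016, 0.0], "turn": [0, 0, -18], "hand": 0.0}]}}

```text
time: 1.77
position: [0.4196, 0.1116, 0.312]
orientation: [1.831, 2.553, 0.0]
contact_force: [0.6, 0.3, -0.2]
finger_gap: 0.001
```

```bash
python3 - <<'E'
from h import *
s=robot.state();print(s['time'],s['position'],s['joint_positions'].round(2),s['finger_gap'])
print(sw(-.145,.122,.31))
cmd(s,sw(-.145,.122,.31),YAW)
E
```

```text
1.7667 [0.41963664 0.11161635 0.31204245] [ 0.29  0.12 -0.73  1.82  0.08  1.23 -0.14] 0.0011786583454472975
[0.34411285 0.29329742 0.31      ]
T(mm) [196.3 -13.3   2.1] turn [  0.   -0.  -16.1]
```

Request:
{"op": "arm_command", "data": {"commands": [{"translation": [0.196, -0.013, 0.0], "turn": [0, 0, -16], "hand": 0.0}, {"translation": [0.196, -0.013, 0.0], "turn": [0, 0, -16], "hand": 0.0}, {"translation": [0.196, -0.013, 0.0], "turn": [0, 0, -16], "hand": 0.0}, {"translation": [0.196, -0.013, 0.0], "turn": [0, 0, -16], "hand": 0.0}, {"translation": [0.196, -0.013, 0.0], "turn": [0, 0, -16], "hand": 0.0}]}}

```text
time: 2.18
position: [0.3437, 0.2933, 0.3121]
orientation: [-1.457, -2.783, -0.001]
contact_force: [0.6, -0.1, 1.0]
finger_gap: 0.0
```

```bash
python3 - <<'E'
from h import *
s=robot.state();print(s['time'],s['position'],s['joint_positions'].round(2),s['finger_gap'],s['contact_force'],ws(s['position']))
cmd(s,sw(-.145,.122,.172),YAW)
im,d=robot.camera('top');cv2.imwrite('pics/t1.png',cv2.resize(im[190:400,200:440],None,fx=3,fy=2.8))
im,d=robot.camera('side');cv2.imwrite('pics/s1.png',cv2.resize(im[100:330,260:470],None,fx=2.6,fy=2.6))
E
```

```text
2.1833 [0.34369102 0.29326682 0.31212899] [-0.03  0.19 -0.91  1.78  0.15  1.25 -0.37] 0.0002480390770157712 [ 0.60941709 -0.13679061  0.98878311] [-0.14536393  0.12221549  0.31212899]
T(mm) [ -0.3   0.3 140.1] turn [ 0. -0. -0.]
```

View pics/s1.png

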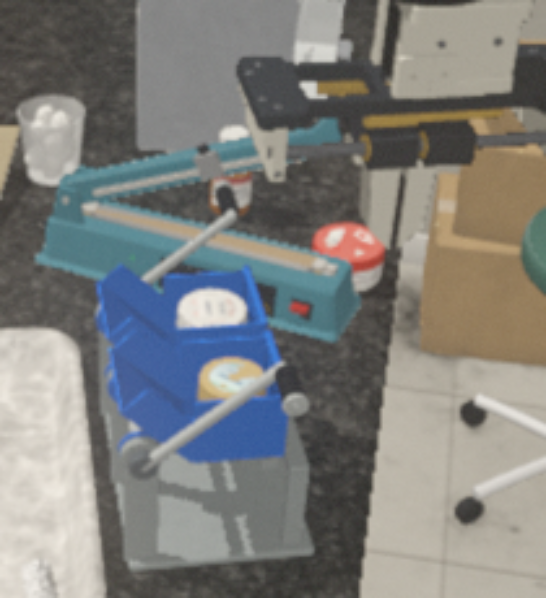

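View pics/t1.png

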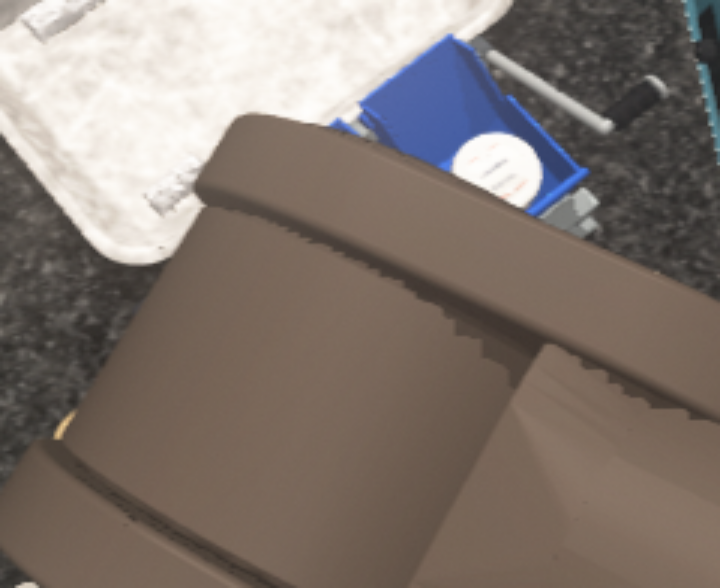

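Request:
{"op": "arm_command", "data": {"commands": [{"translation": [0.0, 0.0, 0.04], "turn": [0, 0, 0], "hand": 0.0}, {"translation": [0.0, 0.0, 0.08], "turn": [0, 0, 0], "hand": 0.0}, {"translation": [0.0, 0.0, 0.115], "turn": [0, 0, 0], "hand": 0.0}, {"translation": [0.0, 0.0, 0.138], "turn": [0, 0, 0], "hand": 0.0}, {"translation": [0.0, 0.0, 0.138], "turn": [0, 0, 0], "hand": 0.0}]}}

```text
time: 2.7
position: [0.3441, 0.2873, 0.1698]
orientation: [-1.459, -2.779, 0.012]
contact_force: [-1.1, -1.2, 0.0]
finger_gap: 0.008
```

```bash
python3 - <<'E'
from h import *
s=robot.state();print(s['time'],s['position'],s['joint_positions'].round(2),s['contact_force'],ws(s['position']))
im,d=robot.camera('side');cv2.imwrite('pics/s2.png',cv2.resize(im[100:330,260:470],None,fx=2.6,fy=2.6))
E
```

```text
2.7 [0.34414927 0.28728231 0.16975302] [-0.12  0.34 -0.86  2.    0.31  0.94 -0.53] [-1.1436097 -1.206035   0.0132972] [-0.14840114  0.11703864  0.16975302]
```

View pics/s2.png

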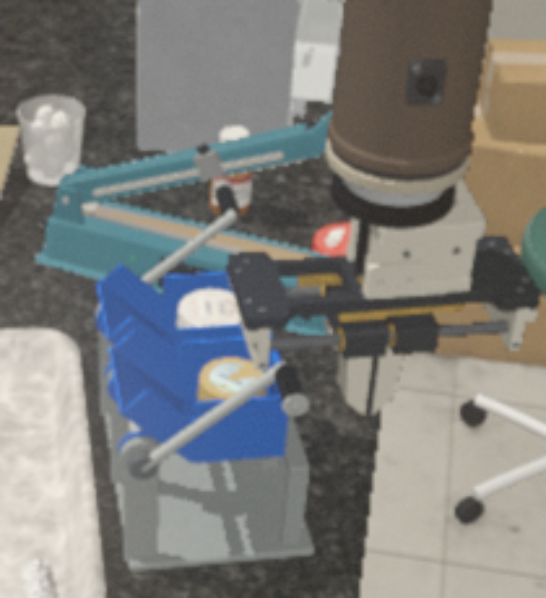

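```bash
python3 - <<'E'
from h import *
s=robot.state();print(s['time'],s['position'],s['contact_force'],ws(s['position']),s['qvel'].round(3),s['joint_torque'].round(1))
cmd(s,sw(-.145,.121,.260),YAW)
E
```

```text
2.75 [0.34493536 0.28874379 0.17230185] [-0.00679872  0.62123959  1.47148282] [-0.14692183  0.11779065  0.17230185] [ 0.014 -0.046 -0.029 -0.071 -0.026  0.032  0.023] [ -0.3 -40.8  -6.9 -24.8   0.4  -0.7  -0.5]
T(mm) [  3.2   1.5 -87.7] turn [-0.3  0.  -0.2]
```

Request:
{"op": "arm_command", "data": {"commands": [{"translation": [0.0, 0.0, -0.03], "turn": [0, 0, 0], "hand": 0.036}, {"translation": [0.0, 0.0, -0.06], "turn": [0, 0, 0], "hand": 0.036}, {"translation": [0.0, 0.0, -0.085], "turn": [0, 0, 0], "hand": 0.036}, {"translation": [0.0, 0.025, -0.085], "turn": [0, 0, 0], "hand": 0.036}, {"translation": [0.0, 0.049, -0.085], "turn": [0, 0, 0], "hand": 0.036}]}}

```text
time: 3.17
position: [0.388, 0.3191, 0.2636]
orientation: [1.46, 2.777, 0.008]
contact_force: [0.1, -1.3, -0.0]
finger_gap: 0.315
```

Request:
{"op": "arm_command", "data": {"commands": [{"translation": [0.0, 0.0, 0.0], "turn": [0, 0, 0], "hand": 0.036}, {"translation": [0.0, 0.0, 0.0], "turn": [0, 0, 0], "hand": 0.036}, {"translation": [0.0, 0.0, 0.0], "turn": [0, 0, 0], "hand": 0.036}]}}

```text
time: 3.42
position: [0.3859, 0.3182, 0.26]
orientation: [1.46, 2.782, 0.001]
contact_force: [0.2, -0.5, 0.5]
finger_gap: 0.391
```

```bash
python3 - <<'E'
from h import *
s=robot.state();print(s['time'],s['position'],s['joint_positions'].round(2),s['contact_force'],ws(s['position']),s['finger_gap'])
cmd(s,sw(-.096,.121,.167),YAW)
im,d=robot.camera('wrist');cv2.imwrite('pics/w3.png',im)
im,d=robot.camera('side');cv2.imwrite('pics/s3.png',cv2.resize(im[150:330,290:430],None,fx=3.3,fy=3.3))
E
```

```text
3.4167 [0.38591919 0.31822505 0.2600454 ] [-0.11  0.33 -0.88  1.77  0.27  1.17 -0.46] [ 0.21583314 -0.46626245  0.53189372] [-0.09644295  0.11862805  0.2600454 ] 0.39087628028217125
T(mm) [ 2.3  0.4 93. ] turn [ 0.  -0.  -0.2]
```

View pics/s3.png

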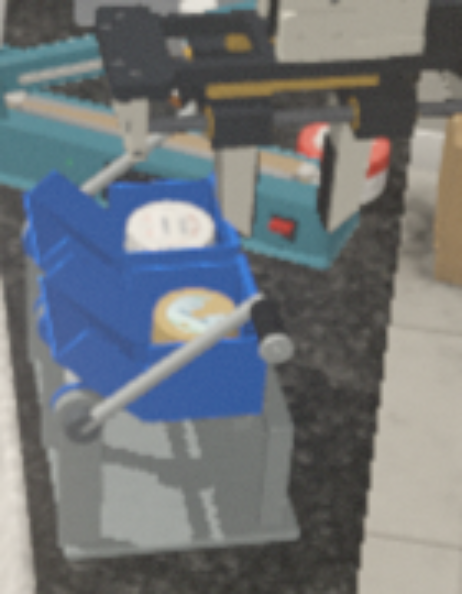

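View pics/w3.png

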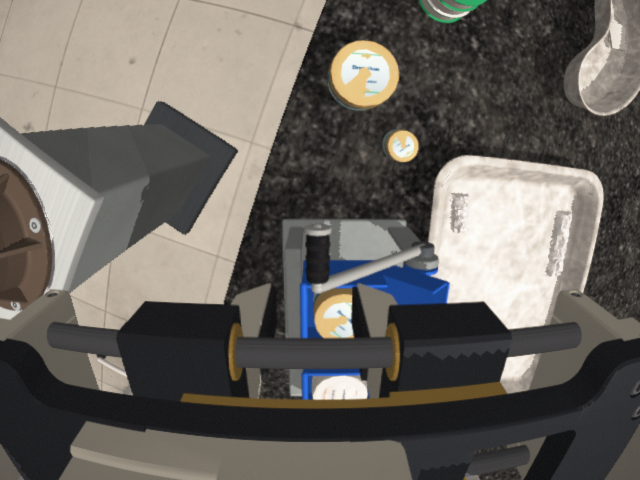

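Request:
{"op": "arm_command", "data": {"commands": [{"translation": [0.002, 0.0, 0.025], "turn": [0, 0, 0], "hand": 0.036}, {"translation": [0.002, 0.0, 0.05], "turn": [0, 0, 0], "hand": 0.036}, {"translation": [0.002, 0.0, 0.075], "turn": [0, 0, 0], "hand": 0.036}, {"translation": [0.002, 0.0, 0.093], "turn": [0, 0, 0], "hand": 0.036}, {"translation": [0.002, 0.0, 0.093], "turn": [0, 0, 0], "hand": 0.036}]}}

```text
time: 3.93
position: [0.3835, 0.3176, 0.1632]
orientation: [-1.459, -2.78, 0.008]
contact_force: [-1.6, -0.3, -0.1]
finger_gap: 0.392
```

```bash
python3 - <<'E'
from h import *
im,d=robot.camera('side');cv2.imwrite('pics/s4.png',cv2.resize(im[150:330,290:430],None,fx=3.3,fy=3.3))
s=robot.state();print(s['time'],s['position'],s['joint_positions'].round(2),s['contact_force'],ws(s['position']),s['finger_gap'])
r=np.hypot(.096,.08);a0=np.arctan2(.08,-.096)
for th in np.arange(0,1.8,.1):
    a=a0-th;print(round(th,1),(r*np.cos(a)*1e3+96).round(1),(-(r*np.sin(a)-.08)*1e3).round(1))
E
```

```text
3.9833 [0.38401959 0.31864329 0.16511949] [-0.17  0.43 -0.83  1.9   0.37  0.98 -0.56] [0.12550727 0.10687971 1.03997045] [-0.09776464  0.12005512  0.16511949] 0.39366901009163896
0.0 -0.0 0.0
0.1 8.5 -9.2
0.2 17.8 -17.5
0.3 27.9 -24.8
0.4 38.7 -31.1
0.5 50.1 -36.2
0.6 61.9 -40.2
0.7 74.1 -43.0
0.8 86.5 -44.6
0.9 99.0 -44.9
1.0 111.4 -44.0
1.1 123.8 -41.8
1.2 135.8 -38.5
1.3 147.4 -33.9
1.4 158.5 -28.2
1.5 169.0 -21.4
1.6 178.8 -13.6
1.7 187.7 -4.9
```

View pics/s4.png

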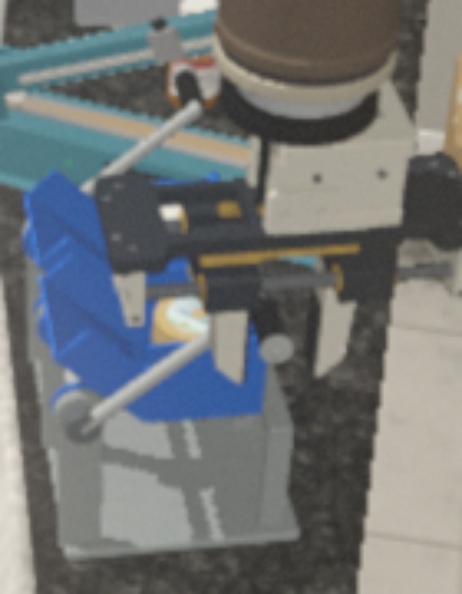

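Request:
{"op": "arm_command", "data": {"commands": [{"translation": [0.0, 0.006, -0.0056], "turn": [0, 0, 0], "hand": 0.036}, {"translation": [0.0, 0.012, -0.011], "turn": [0, 0, 0], "hand": 0.036}, {"translation": [0.0, 0.018, -0.016], "turn": [0, 0, 0], "hand": 0.036}, {"translation": [0.0, 0.024, -0.0205], "turn": [0, 0, 0], "hand": 0.036}, {"translation": [0.0, 0.03, -0.025], "turn": [0, 0, 0], "hand": 0.036}]}}

```text
time: 4.4
position: [0.4103, 0.3374, 0.1921]
orientation: [1.46, 2.781, 0.001]
contact_force: [-4.3, -1.1, -0.5]
finger_gap: 0.394
```

```bash
python3 - <<'E'
from h import *
s=robot.state();print(s['time'],s['joint_positions'].round(2),s['contact_force'],ws(s['position']),s['finger_gap'])
im,d=robot.camera('side');cv2.imwrite('pics/s5.png',cv2.resize(im[150:330,270:430],None,fx=3.3,fy=3.3))
E
```

```text
4.4 [-0.18  0.44 -0.83  1.8   0.37  1.06 -0.54] [-4.31640773 -1.07826077 -0.48532682] [-0.0655097   0.12049252  0.19214758] 0.3942222369277036
```

View pics/s5.png

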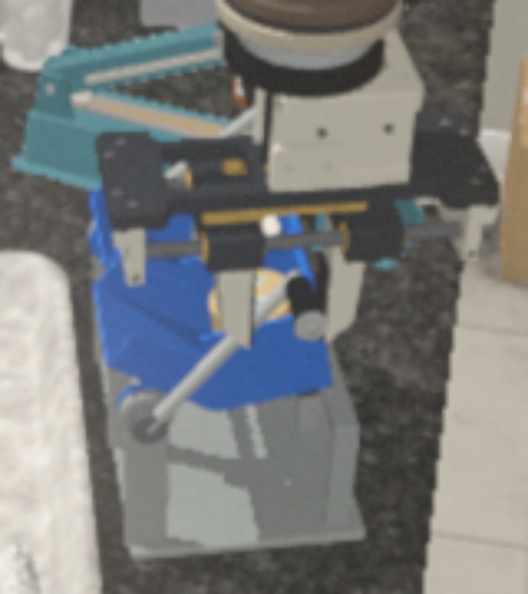

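Request:
{"op": "arm_command", "data": {"commands": [{"translation": [0.0, 0.006, -0.001], "turn": [0, 0, 0], "hand": 0.036}, {"translation": [0.0, 0.013, -0.003], "turn": [0, 0, 0], "hand": 0.036}, {"translation": [0.0, 0.02, -0.006], "turn": [0, 0, 0], "hand": 0.036}, {"translation": [0.0, 0.027, -0.009], "turn": [0, 0, 0], "hand": 0.036}, {"translation": [0.0, 0.034, -0.012], "turn": [0, 0, 0], "hand": 0.036}]}}

```text
time: 4.87
position: [0.4385, 0.3568, 0.2032]
orientation: [-1.46, -2.781, -0.0]
contact_force: [-2.9, 0.2, 0.4]
finger_gap: 0.391
```

Request:
{"op": "arm_command", "data": {"commands": [{"translation": [0.0, 0.007, -0.002], "turn": [0, 0, 0], "hand": 0.036}, {"translation": [0.0, 0.014, -0.004], "turn": [0, 0, 0], "hand": 0.036}, {"translation": [0.0, 0.021, -0.006], "turn": [0, 0, 0], "hand": 0.036}, {"translation": [0.0, 0.028, -0.007], "turn": [0, 0, 0], "hand": 0.036}, {"translation": [0.0, 0.035, -0.008], "turn": [0, 0, 0], "hand": 0.036}]}}

```text
time: 5.28
position: [0.4674, 0.3764, 0.2111]
orientation: [1.461, 2.781, 0.0]
contact_force: [-1.8, -0.4, 0.5]
finger_gap: 0.391
```

```bash
python3 - <<'E'
from h import *
s=robot.state();print(s['time'],s['joint_positions'].round(2),s['contact_force'],ws(s['position']),s['finger_gap'])
im,d=robot.camera('side');cv2.imwrite('pics/s6.png',cv2.resize(im[130:330,250:430],None,fx=3,fy=3))
E
```

```text
5.2833 [-0.24  0.53 -0.79  1.61  0.4   1.17 -0.52] [-1.7614233  -0.41704423  0.51227259] [0.0037003  0.1199408  0.21107126] 0.3912004085342287
```

View pics/s6.png

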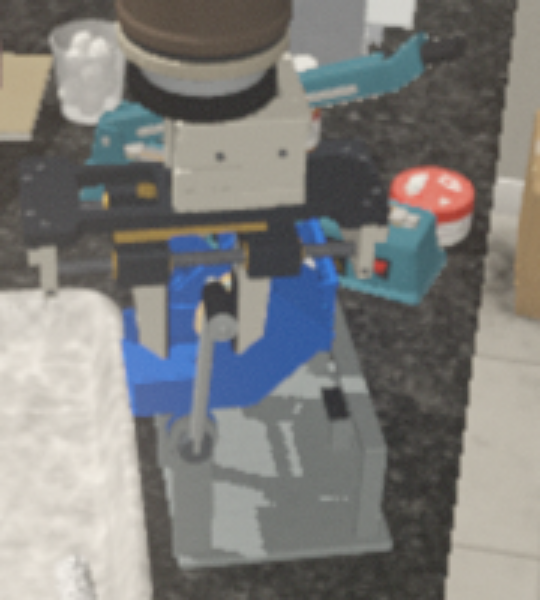

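Request:
{"op": "arm_command", "data": {"commands": [{"translation": [0.0, 0.007, 0.0], "turn": [0, 0, 0], "hand": 0.036}, {"translation": [0.0, 0.014, 0.001], "turn": [0, 0, 0], "hand": 0.036}, {"translation": [0.0, 0.021, 0.002], "turn": [0, 0, 0], "hand": 0.036}, {"translation": [0.0, 0.028, 0.003], "turn": [0, 0, 0], "hand": 0.036}, {"translation": [0.0, 0.035, 0.005], "turn": [0, 0, 0], "hand": 0.036}]}}

```text
time: 5.75
position: [0.4963, 0.3962, 0.2059]
orientation: [1.461, 2.781, 0.0]
contact_force: [0.2, -0.1, -0.3]
finger_gap: 0.392
```

Request:
{"op": "arm_command", "data": {"commands": [{"translation": [0.0, 0.007, 0.002], "turn": [0, 0, 0], "hand": 0.036}, {"translation": [0.0, 0.014, 0.004], "turn": [0, 0, 0], "hand": 0.036}, {"translation": [0.0, 0.021, 0.008], "turn": [0, 0, 0], "hand": 0.036}, {"translation": [0.0, 0.028, 0.011], "turn": [0, 0, 0], "hand": 0.036}, {"translation": [0.0, 0.034, 0.015], "turn": [0, 0, 0], "hand": 0.036}]}}

```text
time: 6.17
position: [0.5242, 0.4158, 0.1906]
orientation: [-1.46, -2.781, -0.001]
contact_force: [0.8, -0.1, 0.2]
finger_gap: 0.388
```

```bash
python3 - <<'E'
from h import *
s=robot.state();print(s['time'],s['joint_positions'].round(2),s['contact_force'],ws(s['position']),s['finger_gap'])
im,d=robot.camera('side');cv2.imwrite('pics/s7.png',cv2.resize(im[130:370,170:430],None,fx=2.4,fy=2.4))
E
```

```text
6.1667 [-0.3   0.65 -0.75  1.45  0.45  1.22 -0.5 ] [ 0.84463567 -0.11019699  0.211233  ] [0.07276016 0.11990518 0.19059221] 0.3876812141632171
```

View pics/s7.png

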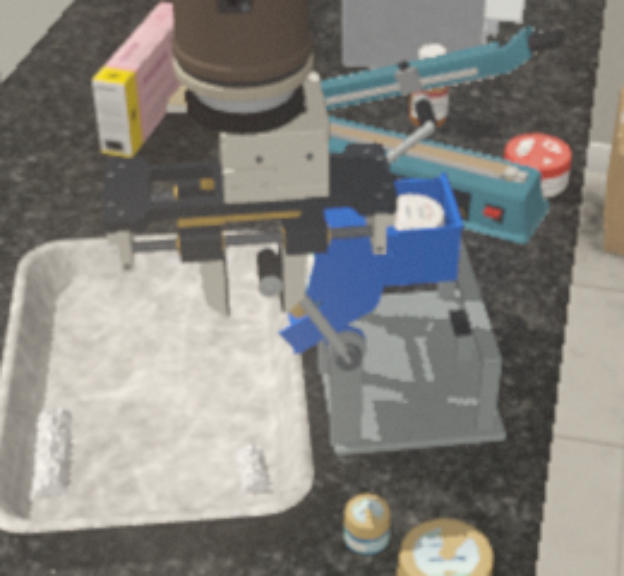

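Request:
{"op": "arm_command", "data": {"commands": [{"translation": [0.0, 0.006, 0.004], "turn": [0, 0, 0], "hand": 0.036}, {"translation": [0.0, 0.012, 0.009], "turn": [0, 0, 0], "hand": 0.036}, {"translation": [0.0, 0.018, 0.014], "turn": [0, 0, 0], "hand": 0.036}, {"translation": [0.0, 0.023, 0.02], "turn": [0, 0, 0], "hand": 0.036}, {"translation": [0.0, 0.026, 0.024], "turn": [0, 0, 0], "hand": 0.036}]}}

```text
time: 6.63
position: [0.5453, 0.4301, 0.1659]
orientation: [-1.461, -2.781, 0.001]
contact_force: [-0.9, -0.7, -0.0]
finger_gap: 0.391
```

Request:
{"op": "arm_command", "data": {"commands": [{"translation": [0.0, 0.0, 0.0], "turn": [0, 0, 0], "hand": 0.036}, {"translation": [0.0, 0.0, 0.0], "turn": [0, 0, 0], "hand": 0.036}, {"translation": [0.0, 0.0, 0.0], "turn": [0, 0, 0], "hand": 0.036}, {"translation": [0.0, 0.0, 0.0], "turn": [0, 0, 0], "hand": 0.036}, {"translation": [0.0, 0.0, 0.0], "turn": [0, 0, 0], "hand": 0.036}]}}

```text
time: 7.05
position: [0.5448, 0.43, 0.1674]
orientation: [1.46, 2.781, 0.001]
contact_force: [-0.3, -0.3, -0.5]
finger_gap: 0.39
```

```bash
python3 - <<'E'
from h import *
s=robot.state();print(s['time'],s['joint_positions'].round(2),s['contact_force'],ws(s['position']),s['finger_gap'])
im,d=robot.camera('side');cv2.imwrite('pics/s8.png',cv2.resize(im[130:370,150:430],None,fx=2.4,fy=2.4));np.save('s8.npy',d);cv2.imwrite('pics/s8f.png',im)
E
```

```text
7.05 [-0.33  0.7  -0.73  1.41  0.48  1.21 -0.5 ] [-0.3155854  -0.3206472  -0.48052984] [0.0978192  0.11981855 0.16740776] 0.3896094742927803
```

View pics/s8.png

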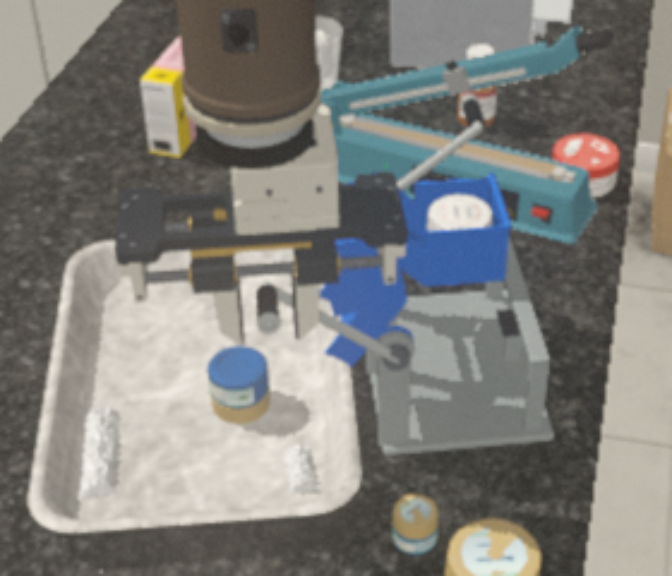

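Request:
{"op": "arm_command", "data": {"commands": [{"translation": [0.0, 0.0, 0.0], "turn": [0, 0, 0], "hand": 0.036}, {"translation": [0.0, 0.0, 0.0], "turn": [0, 0, 0], "hand": 0.036}, {"translation": [0.0, 0.0, 0.0], "turn": [0, 0, 0], "hand": 0.036}, {"translation": [0.0, 0.0, 0.0], "turn": [0, 0, 0], "hand": 0.036}, {"translation": [0.0, 0.0, 0.0], "turn": [0, 0, 0], "hand": 0.036}]}}

```text
time: 7.52
position: [0.5449, 0.4299, 0.167]
orientation: [1.46, 2.781, -0.0]
contact_force: [-0.0, -0.8, -0.9]
finger_gap: 0.396
```

```bash
python3 - <<'E'
from h import *
im,d=robot.camera('side');cv2.imwrite('pics/s9.png',cv2.resize(im[130:370,150:430],None,fx=2.4,fy=2.4))
r=.125
for th in (1.4,1.5,1.6,1.7,1.75):
    a=np.arctan2(.08,-.096)-th
    q=w2px('side',sw(r*np.cos(a),.135,.11+r*np.sin(a)));print(th,((q-[150,130])*2.4).round(0))
pt=plane('side',150+239/2.4,130+362/2.4,.048);print('pot',pt)
td=np.array([[.842,.294],[.484,.435],[.665,.552],[.667,.161]]);
# tray rim extremes from top: opposite corner mids
c=(td[0]+td[1])/2,(td[2]+td[3])/2;print('tray c',c)
tr=np.mean(c,0);v=(td[1]-td[0]);print(ws(np.r_[pt[:2],0]),ws(np.r_[tr,0]))
s=robot.state();print(s['time'],ws(s['position']))
E
```

```text
1.4 [317. 287.]
1.5 [302. 296.]
1.6 [288. 305.]
1.7 [276. 316.]
1.75 [271. 321.]
pot [0.62371742 0.36126061 0.048     ]
tray c (array([0.663 , 0.3645]), array([0.666 , 0.3565]))
[0.12342344 0.01833434 0.        ] [ 0.15648688 -0.00555302  0.        ]
7.5667 [0.0978072  0.11976678 0.16693275]
```

View pics/s9.png

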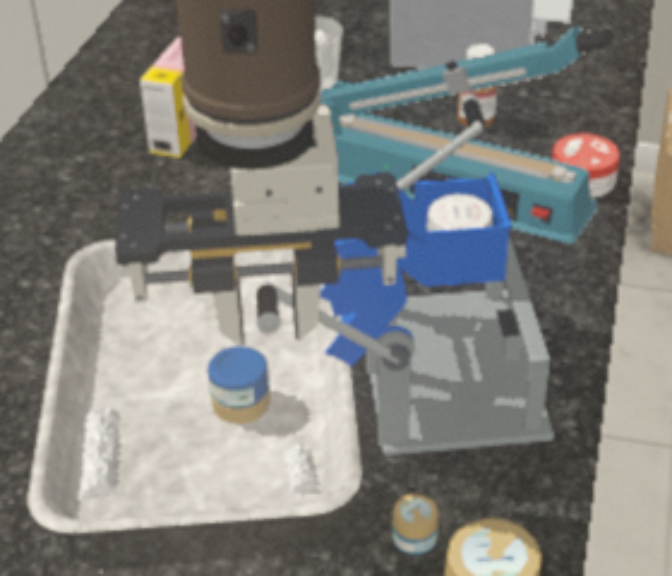

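Request:
{"op": "arm_command", "data": {"commands": [{"translation": [0.0, -0.008, 0.0], "turn": [0, 0, 0], "hand": 0.036}, {"translation": [0.0, -0.015, -0.002], "turn": [0, 0, 0], "hand": 0.036}, {"translation": [0.0, -0.02, -0.006], "turn": [0, 0, 0], "hand": 0.036}, {"translation": [0.0, -0.026, -0.011], "turn": [0, 0, 0], "hand": 0.036}, {"translation": [0.0, -0.032, -0.016], "turn": [0, 0, 0], "hand": 0.036}]}}

```text
time: 7.98
position: [0.5181, 0.4115, 0.1838]
orientation: [1.46, 2.781, 0.001]
contact_force: [1.3, 1.3, -0.0]
finger_gap: 0.391
```

Request:
{"op": "arm_command", "data": {"commands": [{"translation": [0.0, -0.006, -0.004], "turn": [0, 0, 0], "hand": 0.036}, {"translation": [0.0, -0.012, -0.008], "turn": [0, 0, 0], "hand": 0.036}, {"translation": [0.0, -0.019, -0.012], "turn": [0, 0, 0], "hand": 0.036}, {"translation": [0.0, -0.026, -0.016], "turn": [0, 0, 0], "hand": 0.036}, {"translation": [0.0, -0.033, -0.019], "turn": [0, 0, 0], "hand": 0.036}]}}

```text
time: 8.4
position: [0.4907, 0.3926, 0.2024]
orientation: [1.46, 2.781, -0.0]
contact_force: [1.3, -0.3, 0.4]
finger_gap: 0.389
```

```bash
python3 - <<'E'
from h import *
s=robot.state();print(s['time'],s['joint_positions'].round(2),s['contact_force'],ws(s['position']),s['finger_gap'])
im,d=robot.camera('side');cv2.imwrite('pics/s10.png',cv2.resize(im[130:370,150:430],None,fx=2.4,fy=2.4))
E
```

```text
8.4 [-0.27  0.58 -0.77  1.55  0.42  1.19 -0.51] [ 1.34579322 -0.28627514  0.41606215] [0.03200757 0.11992452 0.20241791] 0.3893072067864947
```

View pics/s10.png

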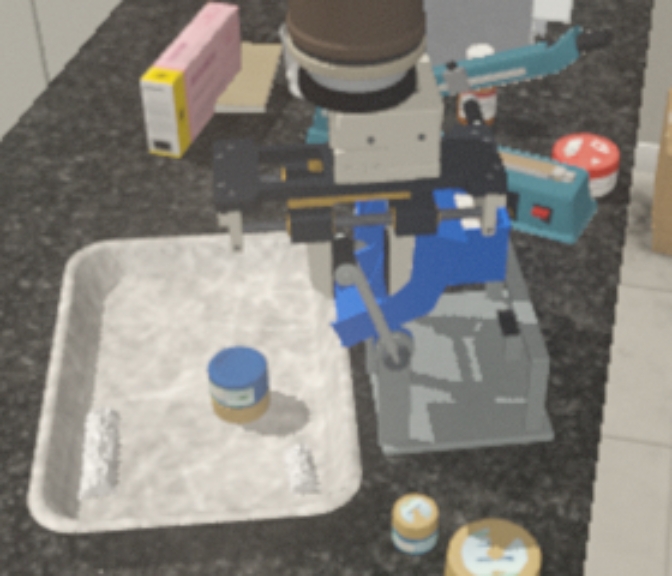

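Request:
{"op": "arm_command", "data": {"commands": [{"translation": [0.0, -0.007, -0.002], "turn": [0, 0, 0], "hand": 0.036}, {"translation": [0.0, -0.014, -0.004], "turn": [0, 0, 0], "hand": 0.036}, {"translation": [0.0, -0.021, -0.006], "turn": [0, 0, 0], "hand": 0.036}, {"translation": [0.0, -0.028, -0.007], "turn": [0, 0, 0], "hand": 0.036}, {"translation": [0.0, -0.035, -0.007], "turn": [0, 0, 0], "hand": 0.036}]}}

```text
time: 8.87
position: [0.4619, 0.3728, 0.2091]
orientation: [1.46, 2.782, -0.0]
contact_force: [1.4, 0.3, 0.6]
finger_gap: 0.392
```

Request:
{"op": "arm_command", "data": {"commands": [{"translation": [0.0, -0.006, 0.001], "turn": [0, 0, 0], "hand": 0.036}, {"translation": [0.0, -0.012, 0.002], "turn": [0, 0, 0], "hand": 0.036}, {"translation": [0.0, -0.018, 0.003], "turn": [0, 0, 0], "hand": 0.036}, {"translation": [0.0, -0.024, 0.005], "turn": [0, 0, 0], "hand": 0.036}, {"translation": [0.0, -0.03, 0.007], "turn": [0, 0, 0], "hand": 0.036}]}}

```text
time: 9.28
position: [0.4373, 0.3558, 0.2017]
orientation: [-1.46, -2.782, 0.0]
contact_force: [-0.0, 0.1, -0.2]
finger_gap: 0.393
```

```bash
python3 - <<'E'
from h import *
s=robot.state();print(s['time'],s['joint_positions'].round(2),s['contact_force'],ws(s['position']),s['finger_gap'])
im,d=robot.camera('side');cv2.imwrite('pics/s11.png',cv2.resize(im[130:370,150:430],None,fx=2.4,fy=2.4))
E
```

```text
9.2833 [-0.21  0.48 -0.81  1.71  0.38  1.12 -0.53] [-0.00739808  0.11552208 -0.16882519] [-0.03281482  0.12013772  0.2016704 ] 0.39338492034756456
```

View pics/s11.png

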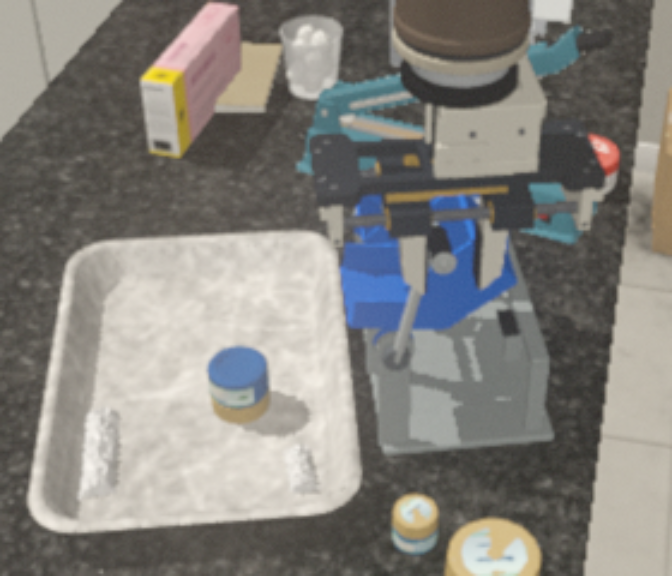

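Request:
{"op": "arm_command", "data": {"commands": [{"translation": [0.0, -0.005, 0.001], "turn": [0, 0, 0], "hand": 0.036}, {"translation": [0.0, -0.01, 0.003], "turn": [0, 0, 0], "hand": 0.036}, {"translation": [0.0, -0.015, 0.005], "turn": [0, 0, 0], "hand": 0.036}, {"translation": [0.0, -0.02, 0.008], "turn": [0, 0, 0], "hand": 0.036}, {"translation": [0.0, -0.025, 0.011], "turn": [0, 0, 0], "hand": 0.036}]}}

```text
time: 9.75
position: [0.4166, 0.3416, 0.1906]
orientation: [-1.46, -2.781, 0.001]
contact_force: [-1.2, -0.0, -0.8]
finger_gap: 0.393
```

Request:
{"op": "arm_command", "data": {"commands": [{"translation": [0.0, -0.005, 0.003], "turn": [0, 0, 0], "hand": 0.036}, {"translation": [0.0, -0.01, 0.007], "turn": [0, 0, 0], "hand": 0.036}, {"translation": [0.0, -0.015, 0.011], "turn": [0, 0, 0], "hand": 0.036}, {"translation": [0.0, -0.02, 0.015], "turn": [0, 0, 0], "hand": 0.036}, {"translation": [0.0, -0.025, 0.019], "turn": [0, 0, 0], "hand": 0.036}]}}

```text
time: 10.17
position: [0.3961, 0.3274, 0.1715]
orientation: [-1.46, -2.782, 0.0]
contact_force: [-0.8, -0.9, -0.3]
finger_gap: 0.395
```

```bash
python3 - <<'E'
from h import *
s=robot.state();print(s['time'],s['joint_positions'].round(2),s['contact_force'],ws(s['position']),s['finger_gap'])
im,d=robot.camera('side');cv2.imwrite('pics/s12.png',cv2.resize(im[150:330,270:430],None,fx=3.3,fy=3.3))
E
```

```text
10.1667 [-0.18  0.44 -0.82  1.86  0.38  1.   -0.56] [-0.81013406 -0.91460882 -0.28399136] [-0.0828277   0.12037072  0.17146651] 0.39498494008863255
```

View pics/s12.png

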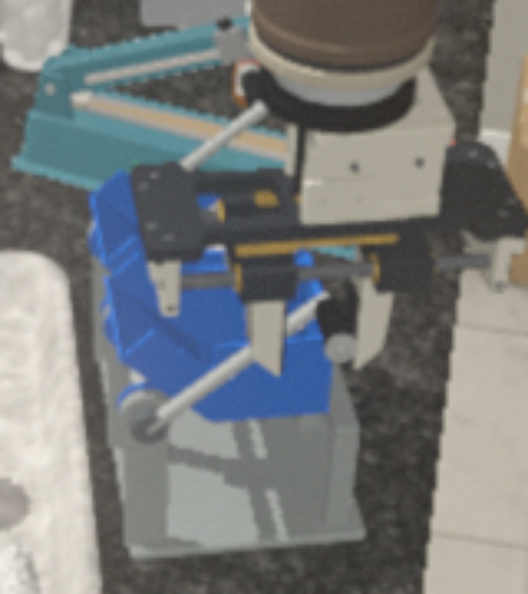

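Request:
{"op": "arm_command", "data": {"commands": [{"translation": [0.0, -0.004, 0.003], "turn": [0, 0, 0], "hand": 0.036}, {"translation": [0.0, -0.008, 0.005], "turn": [0, 0, 0], "hand": 0.036}, {"translation": [0.0, -0.013, 0.005], "turn": [0, 0, 0], "hand": 0.036}, {"translation": [0.0, -0.013, 0.005], "turn": [0, 0, 0], "hand": 0.036}, {"translation": [0.0, -0.013, 0.005], "turn": [0, 0, 0], "hand": 0.036}]}}

```text
time: 10.63
position: [0.386, 0.3204, 0.1672]
orientation: [1.46, 2.781, 0.001]
contact_force: [-0.4, 0.4, 0.3]
finger_gap: 0.389
```

Request:
{"op": "arm_command", "data": {"commands": [{"translation": [0.0, 0.0, -0.015], "turn": [0, 0, 0], "hand": 0.036}, {"translation": [0.0, 0.0, -0.035], "turn": [0, 0, 0], "hand": 0.036}, {"translation": [0.0, 0.0, -0.06], "turn": [0, 0, 0], "hand": 0.036}, {"translation": [0.0, 0.0, -0.09], "turn": [0, 0, 0], "hand": 0.036}, {"translation": [0.0, 0.0, -0.12], "turn": [0, 0, 0], "hand": 0.036}]}}

```text
time: 11.05
position: [0.3858, 0.3204, 0.2883]
orientation: [-1.46, -2.781, 0.0]
contact_force: [0.1, -0.1, -1.1]
finger_gap: 0.392
```

```bash
python3 - <<'E'
from h import *
s=robot.state();print(s['time'],s['joint_positions'].round(2),s['contact_force'],ws(s['position']),s['finger_gap'])
im,d=robot.camera('side');cv2.imwrite('pics/s13.png',cv2.resize(im[130:370,150:430],None,fx=2.4,fy=2.4))
E
```

```text
11.05 [-0.1   0.31 -0.89  1.72  0.25  1.23 -0.44] [ 0.11286659 -0.11028798 -1.08962467] [-0.09527649  0.1204317   0.2882767 ] 0.39210850561604155
```

View pics/s13.png

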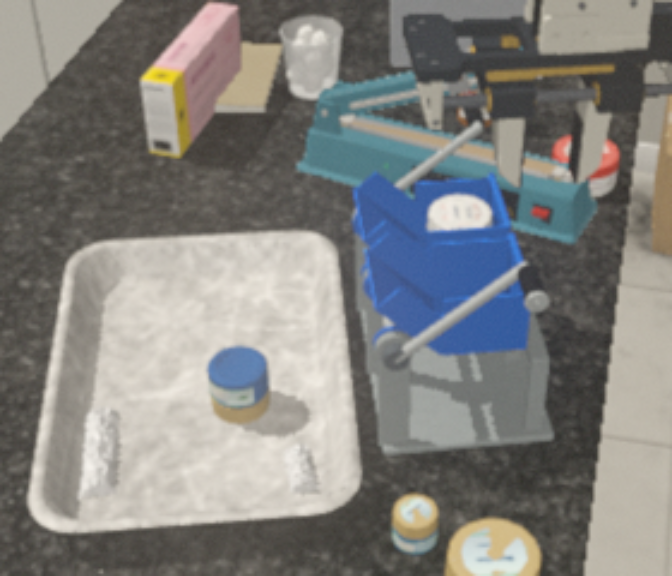

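Request:
{"op": "arm_command", "data": {"commands": [{"translation": [0.0, 0.0, 0.0], "turn": [0, 0, 0], "hand": 0.036}, {"translation": [0.0, 0.0, 0.0], "turn": [0, 0, 0], "hand": 0.036}, {"translation": [0.0, 0.0, 0.0], "turn": [0, 0, 0], "hand": 0.036}, {"translation": [0.0, 0.0, 0.0], "turn": [0, 0, 0], "hand": 0.036}, {"translation": [0.0, 0.0, 0.0], "turn": [0, 0, 0], "hand": 0.036}]}}

```text
time: 11.52
position: [0.3857, 0.32, 0.2861]
orientation: [-1.46, -2.781, 0.002]
contact_force: [-0.3, -0.1, -0.3]
finger_gap: 0.391
```

```bash
python3 - <<'E'
from h import *
im,d=robot.camera('side');a=cv2.imread('pics/side0.png')
df=np.abs(im.astype(int)-a).max(2)
cv2.imwrite('pics/d.png',cv2.resize(np.hstack([a[190:330,290:400],im[190:330,290:400],cv2.merge([df[190:330,290:400].clip(0,255).astype(np.uint8)]*3)]),None,fx=2.4,fy=2.4))
s=robot.state();print(s['time'],s['contact_force'],np.abs(s['qvel']).max())
E
```

```text
11.5667 [-0.1210995   0.12128893  0.11677968] 0.0042232850020907054
```

View pics/d.png

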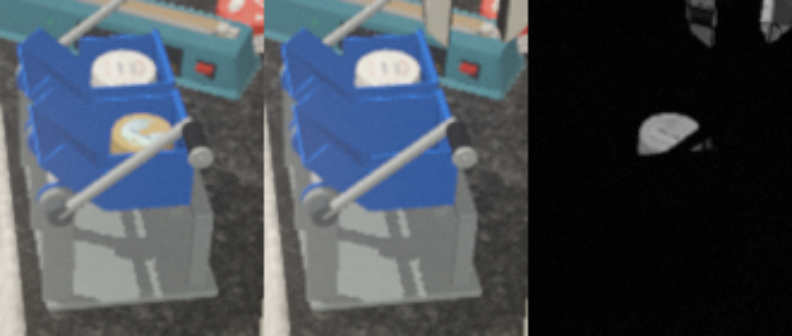

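The before/after difference shows only the missing pot (and the fingers, clear above). The skips and the white pot haven't moved.

```bash
python3 -c "
from station import robot
print(robot.sign_off())"
```

```text
the job is handed in; nothing more can be done
None
```

The tan-lidded pot is in the tray, its skip is back upright, and the job was handed in at about 11.6 s. No verdict was reported.

- **Which pot:** three tan-lidded pots were visible. The middle-sized one stood in the left skip, so I used the left lever.
- **How I moved it:** instead of pushing with closed fingers, I set the fingers 36 mm apart on either side of the grip. That let me guide the bar over and ease it back at about 0.6 rad/s, with at most about 4 N on the tool. I then lifted straight off.
- **Tipped:** the bar's position in the side picture matched a tilt of about 1.75 rad, held for more than 0.4 s.
- **Tan pot:** it stands upside down in the tray, about 33 mm from the tray's centre across and 24 mm along.
- **End state:** comparing the side picture with the first one, both skips and the white pot show no change. The arm was still and touching nothing, with the force reading near zero.

No check failed or disagreed.

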